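Set the flat stake in the ball vise

ROBOT

A 7-joint arm with a two-finger parallel gripper is mounted at the origin on the work surface. World frame = base frame: x ahead of the robot, y to its left, z up, the work surface at z = 0. Lengths are in m, angles in rad, forces in N, time in s.
With the tool pointing down it reaches from about 0.4 to 0.85 m from the base axis. Payload 6.9 kg.
Tool frame: the origin (TCP) lies at the very end of the fingers, on their centre line; the grasp point (between the pads) lies 19 mm behind it; z points along the fingers, y is the line along which they close (so a half turn about z gives the same grasp; the last joint's range is limited). The gripper opens to 85 mm and grips with 20 to 120 N. Pads are 22 mm wide; open, the fingers measure 114 mm over their backs; the gripper's body (76 mm by 85 mm) begins 54 mm behind the grasp point. The pads swing forward as they close: fully open they stand 13 mm farther back than shut.
Start: joints at [1.222, 0.507, -0.238, 1.5, 0.126, 1.149, -0.155], TCP at [0.274, -0.562, 0.231] pointing down, gripper open.
Joint ranges: [-3.08, 3.08], [-0.24, 2.05], [-1.43, 1.35], [0, 2.5], [-1.52, 4.66], [0.17, 1.96], [-2.89, 2.89]. Speed limits (rad/s): [2.39, 2.39, 3.14, 3.14, 3.14, 3.14, 3.14].

INTERFACE

Orientations are given as a unit quaternion [w, x, y, z].
In Python, from station import ctrl gives the robot as it stands. Calls block until the motion is done:
- ctrl.movep(position, orientation): joint-space move of the TCP to a pose.
- ctrl.movel(position, frame=None, max_speed=0.15): straight line of the TCP; frame=None keeps the orientation; max_speed is the mean speed in m/s.
- ctrl.set_joints(angles): joint-space move.
- ctrl.ungrasp() and ctrl.close_gripper(force=None): open the fingers fully, or close them until they stop; force is the grip in N (None keeps the last).
- ctrl.pause(seconds).
- ctrl.ik(position, orientation): joint angles nearest the present ones, or None.
- ctrl.get_state(): the state.
- ctrl.grab_frame(name): name is "scene" or "top"; returns the picture (420x560x3 uint8, blue, green, red); there is no depth.
- ctrl.camera_info(name): a dict with "mtx" (3x3 intrinsics, pixels), "R" (3x3) and "t" (3): a world point X has camera coordinates R X + t. Camera axes: x right, y down, z forward; pixel columns grow to the right and rows downward; lengths in m; the calibration is good to about 2 mm. A picture is of the moment at which its call begins. camera_info takes no time and is no camera call.
A pose or a line that the arm cannot do raises ctrl.Unreachable and nothing moves.
- ctrl.close_job(): hands the job in; it is judged then, once.
The state is a dict: "time": time; "qpos": joint angles; "qd": joint speeds; "tau": joint torques, N m; "tcp_pos": TCP position; "eef_rot": TCP orientation; "contact_force": force on the tool from outside, world axes, zero at the start; "wrist_torque": the same for the moment, N m; "width": finger opening in m; "gripper_force": force on a finger pad.
Only numpy, scipy, OpenCV 4.12 (cv2) and the standard library are available. Lean on these libraries where they do the work, as an engineer would, in place of code of your own. Each camera call takes 0.05 s, during which the arm holds its last target. There are 200 camera calls.

TASK

Take the flat-topped steel stake out of the wooden rack and set its round shank into the drilled block held in the ball vise: feel for the hole, then press the stake straight down until its shoulder sits flush on the block, and let go. Work gently - never push on the vise with more than about 30 N - and leave the other stakes and everything else on the bench where they are.

Things in the scene. Friction and masses are not known exactly. Their poses are not given: they have to be found in the camera images.
- stake_flat: Steel stake, about 180 g, upright in any of the rack's 3 holes: round shank 12 mm across, 30 mm long, square-edged end, under a square body 22 x 22 mm, 40 mm tall, plain flat top. Origin: centre of the shank's lower end; z up the stake, x and y square to the flats. Shoulder (underside of the body) at z = 30 mm, top at 70 mm. Grip across two flats, fingertips above the shoulder.
- stake_dome: Bystander: stake with the same shank and body width, but with a domed top, 68 mm tall in all, in another hole of the rack. Origin at the lower end of the shank.
- stake_cone: Bystander: stake with the same shank, a low square body and a pointed cone on top, 82 mm tall in all, in another hole of the rack. Origin at the lower end of the shank.
- rack: Fixed dark wooden block 56 x 160 x 40 mm with three loose square holes (17 mm wide, 36 mm deep) in a row along its y axis at y = -50, 0 and 50 mm. Origin at the centre of its underside, on the bench. The stakes hang by their shoulders on its top face, their flats within about 0.15 rad of square to it.
- vise: Fixed heavy steel ball vise, 112 mm across at its foot. Origin at the centre of its underside on the bench, z up along its turning axis. Its head is locked at an unknown angle about that axis (the pose of the vise does not tell it). Two dark jaws (tops at z = 70 mm) on the head hold a square steel block 36 x 36 mm, centred on the axis, its flat level top at z = 92 mm.
- vise_top (a point): Point on the vise's turning axis at the block's top. One blind hole, 13.5 mm wide, sharp-edged, 34 mm deep, is drilled 4 mm off this point in an unknown direction. A brass plug in it, 14 to 18 mm below the mouth, slides down with about 8 N of friction and no spring, and must be pushed down until the stake's shoulder meets the block. The stake's weight alone does not move it.
- dish: Bystander: round steel dish of stones, 76 mm wide, 24 mm tall. Origin at the centre of its underside.
- jar: Bystander: small amber glass jar, 44 mm wide, 55 mm tall. Origin at the centre of its underside.
- hammer: Bystander: hammer lying on the bench, 220 mm long.
- file: Bystander: file with a wooden handle lying on the bench, 230 mm long.
- graver: Bystander: graver with a wooden mushroom handle lying on the bench, about 115 mm long.
- band_ring: Bystander: plain metal finger ring, 22 mm wide, 7 mm tall, lying flat on the bench.

How it is judged:
On the way, in this order (a step that is already met when the one before it is completed fails the run):
1. the flat stake is lifted clear out of the rack (z of stake_flat in the frame of rack above 0.045 m), for 0.1 s.
2. its shank has entered the hole of the block (z of stake_flat in the frame of vise below 0.086 m and horizontal distance between stake_flat and vise below 0.007 m and angle between stake_flat's own z axis and vertical below 0.15 rad), for 0.1 s.
At the end, for the whole second after the job is handed in: The flat stake stands upright (within 0.06 rad) in the hole of the vise's block, within 7 mm of the vise's turning axis, its shoulder within 2 mm of the block's top, released and at rest (z of stake_flat in the frame of vise below 0.064 m and horizontal distance between stake_flat and vise below 0.007 m and angle between stake_flat's own z axis and vertical below 0.06 rad and linear speed of stake_flat below 0.02 m/s); the robot touches nothing.
It fails at once if the stake is pushed against the vise and its block with more than 35 N (contact force between stake_flat and vise above 35 N).
It fails at once if the robot itself pushes on the vise with more than 35 N (contact force between the arm and vise above 35 N).
It fails at once if one of the other stakes is moved by more than 15 mm (distance of any of stake_dome, stake_cone from where it was at the start of the episode above 0.015 m).
It fails at once if another thing on the bench is moved by more than 30 mm (distance of any of dish, jar, hammer, file, graver, band_ring from where it was at the start of the episode above 0.03 m).
It also fails if it takes over 58 s, if anything falls off the work surface, if the arm or the gripper's body presses on something with over 40 N, if the wrist force passes 120 N, or if a joint passes its speed limit or range.

## Working session

There is one attempt and no reset: what is moved stays moved. The work goes in short steps, each a Python script; the robot and the scene stay as the last script left them, time stands still between calls to the robot, and variables do not carry over. Pictures are saved under pics/ and viewed, at most 10 in all, crops included, and the job is handed in when it is done.

```bash
mkdir -p pics; ls; python3 - <<'E'
from station import ctrl
import cv2
s=ctrl.get_state(); print({k:(v if not hasattr(v,'round') else v) for k,v in s.items()})
for n in("scene","top"):
    cv2.imwrite(f"pics/{n}0.png",ctrl.grab_frame(n)); print(n,ctrl.camera_info(n))
E
```

```text
pics
station.py
{'time': 0.0, 'qpos': array([ 1.2225166 ,  0.50834935, -0.23747621,  1.50118399,  0.12567371,
        1.14888713, -0.15480426]), 'qd': array([ 0.00073888, -0.00025821,  0.00096791, -0.0013296 ,  0.00094112,
        0.00141366,  0.0007082 ]), 'tau': array([ 8.48853178e-04, -6.20589066e+01, -2.18608014e+00, -2.49653167e+01,
        1.26107672e-02,  1.20693372e-02, -8.95465718e-06]), 'tcp_pos': array([ 0.2736612 , -0.56131703,  0.23040318]), 'eef_rot': array([-8.94216302e-04,  9.74374174e-01,  2.24931366e-01, -2.24682616e-04]), 'contact_force': array([0.37222657, 0.09936898, 0.45058063]), 'wrist_torque': array([-0.01463255, -0.02374884,  0.01998543]), 'gripper_force': 0.0, 'width': 0.08541973909223302}
scene {'mtx': array([[392.62663814,   0.        , 279.05258825],
       [  0.        , 392.62663814, 216.97041822],
       [  0.        ,   0.        ,   1.        ]]), 'R': array([[ 0.8164798 ,  0.57679768, -0.02579117],
       [ 0.26689261, -0.41665399, -0.8690039 ],
       [-0.51198543,  0.70264066, -0.4941326 ]]), 't': array([-0.45491754, -0.0473283 ,  1.0716254 ])}
top {'mtx': array([[501.47767669,   0.        , 274.39225988],
       [  0.        , 501.47767669, 211.59180481],
       [  0.        ,   0.        ,   1.        ]]), 'R': array([[ 0.01642181, -0.99945721, -0.02855886],
       [-0.98497842, -0.01126027, -0.17230995],
       [ 0.17189484,  0.0309595 , -0.9846287 ]]), 't': array([0.04211333, 0.56705946, 0.95367448])}
```

View pics/scene0.png

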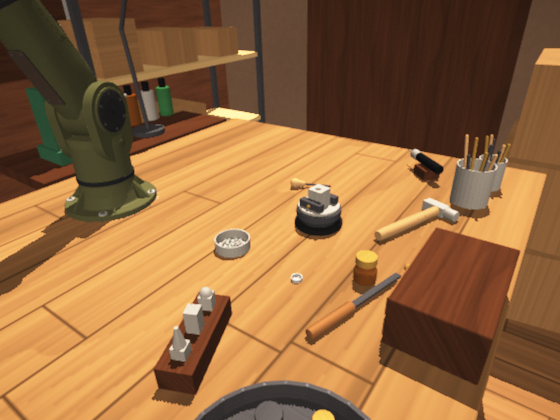

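View pics/top0.png

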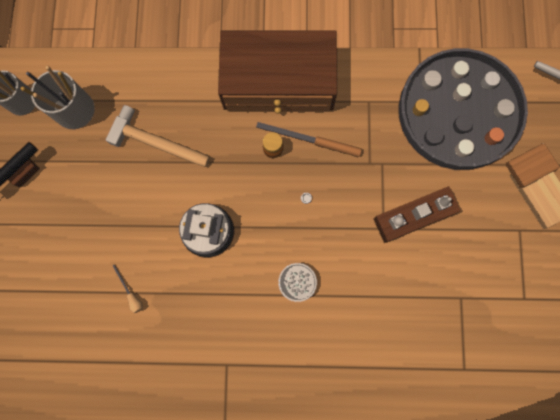

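The flat stake is in the rack's middle hole, near top (423,211) and scene (193,318). The vise block is near top (203,226), with a dark spot that looks like the hole. I'll enlarge both.

```bash
python3 - <<'E'
import cv2,numpy as np
t=cv2.imread("pics/top0.png");s=cv2.imread("pics/scene0.png")
def c(im,x,y,w,h,k): return cv2.resize(im[y:y+h,x:x+w],None,fx=k,fy=k,interpolation=cv2.INTER_CUBIC)
a=c(t,175,197,66,66,6);b=c(t,370,180,66,66,6)
b=c(t,385,178,66,66,6)
cv2.imwrite("pics/c1.png",np.hstack([a,b]))
a=c(s,290,175,60,70,6);b=c(s,155,280,70,70,6)
cv2.imwrite("pics/c2.png",np.hstack([a,b]))
E
```

```text
(no output)
```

View pics/c1.png

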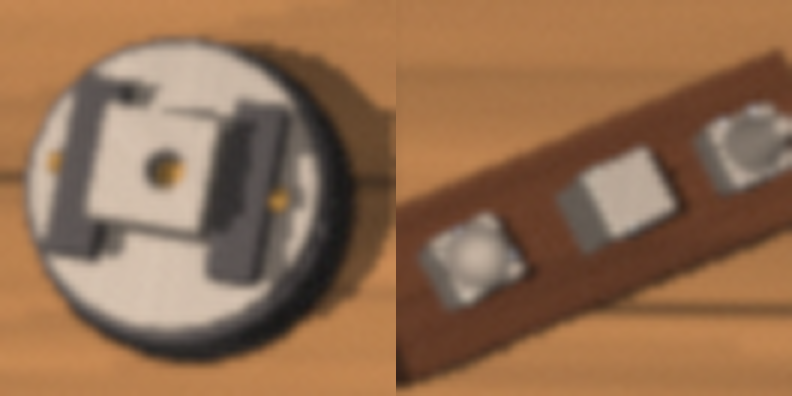

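View pics/c2.png

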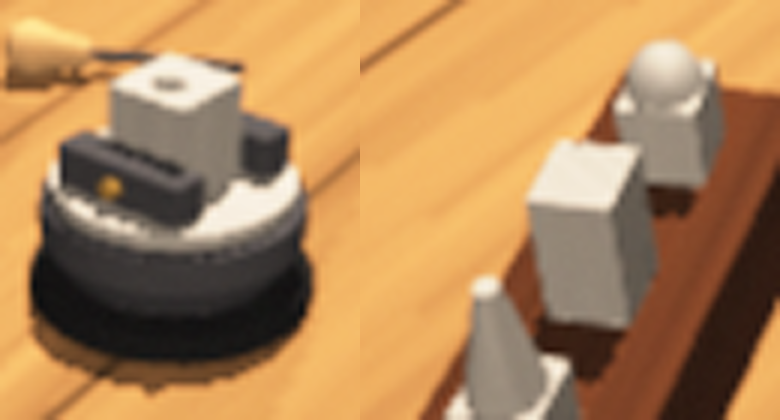

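c1 shows the block top corners at (101,106), (218,118), (206,238), (88,215) with the hole at (165,170). The stake top corners are at (581,183), (640,148), (680,205), (620,240). In c2 the hole is at (170,82), and the stake top corners are at (560,143), (641,148), (612,212), (530,195).

```bash
cat > h.py <<'E'
from station import ctrl
import numpy as np
from scipy.spatial.transform import Rotation as Ro
def ray(cam,pts,z):
    c=ctrl.camera_info(cam); out=[]
    for u,v in pts:
        d=c["R"].T@np.linalg.solve(c["mtx"],[u,v,1]); o=-c["R"].T@c["t"]
        out.append((o+d*(z-o[2])/d[2])[:2])
    return np.array(out)
def down(yaw):  # tool y axis at angle yaw (mod pi) in world, z down
    q=(Ro.from_euler('z',yaw-np.pi/2)*Ro.from_quat([1,0,0,0])).as_quat()
    return q[[3,0,1,2]]
E
python3 - <<'E'
from h import *
def un(p,ox,oy,dx=0): return [((x-dx)/6+ox-.42,y/6+oy-.42) for x,y in p]
def show(n,p):
    e=np.roll(p,-1,0)-p
    print(n,p.mean(0).round(4),np.linalg.norm(e,axis=1).round(4),np.degrees(np.arctan2(e[:,1],e[:,0])).round(1))
B=un([(101,106),(218,118),(206,238),(88,215)],175,197);S=un([(581,183),(640,148),(680,205),(620,240)],385,178,396)
show("block top",ray("top",B,.092)); print("hole",ray("top",un([(165,170)],175,197),.092))
show("stake top",ray("top",S,.080))
B=un([(112,90),(178,55),(243,82),(178,112)],290,175);S=un([(560,143),(641,148),(612,212),(530,195)],155,280,360)
show("block sc",ray("scene",B,.092)); print("hole",ray("scene",un([(170,82)],290,175),.092))
show("stake sc",ray("scene",S,.080))
# vise foot extent from top: rim circle
print(ray("top",[(385,220),(376,214),(452,189),(386,241),(461,209)],.04))
s=ctrl.get_state();print(Ro.from_quat(s['eef_rot'][[1,2,3,0]]).as_matrix().round(3))
E
```

```text
block top [0.5318 0.1906] [0.038  0.0387 0.0386 0.0353] [-95.2 176.5  79.7  -4.2]
hole [[0.53158037 0.18678289]]
stake top [ 0.5677 -0.2382] [0.0225 0.0221 0.0226 0.0219] [ -58.7 -146.9  120.8   32.7]
block sc [0.536  0.1913] [0.0404 0.0337 0.0359 0.0304] [  82.6  -13.6 -102.5  174.3]
hole [[0.532435 0.191528]]
stake sc [ 0.571  -0.2361] [0.0207 0.0223 0.0219 0.0185] [  28.6  -62.8 -161.5  114.1]
[[ 0.5535777  -0.17150741]
 [ 0.56556001 -0.15380819]
 [ 0.618466   -0.30713651]
 [ 0.51133353 -0.17258057]
 [ 0.57767039 -0.32316701]]
[[ 0.899  0.438 -0.001]
 [ 0.438 -0.899  0.001]
 [-0.    -0.002 -1.   ]]
```

```bash
python3 - <<'E'
from h import *
for d in(30,-150):
    q=ctrl.ik([.569,-.2375,.16],down(np.radians(d)));print(d,None if q is None else q.round(2))
for d in range(-170,190,20):
    q=ctrl.ik([.532,.1875,.2],down(np.radians(d)));print(d,None if q is None else q.round(2))
E
```

```text
30 [ 0.3   0.55  0.08  1.63 -0.05  0.96 -2.21]
-150 [ 0.75  0.62 -0.66  1.62  0.42  1.05  0.49]
-170 [ 0.21  0.58 -0.96  1.71  0.51  1.14 -0.73]
-150 [ 0.23  0.59 -1.01  1.71  0.54  1.15 -0.41]
-130 [ 0.25  0.61 -1.05  1.71  0.57  1.17 -0.08]
-110 [ 0.27  0.62 -1.09  1.71  0.59  1.18  0.24]
-90 [ 0.28  0.63 -1.11  1.71  0.61  1.19  0.58]
-70 [ 0.28  0.64 -1.13  1.71  0.62  1.2   0.91]
-50 [ 0.32  0.69 -1.23  1.71  0.68  1.25  1.2 ]
-30 [ 0.32  0.69 -1.23  1.71  0.68  1.25  1.55]
-10 [ 0.32  0.69 -1.23  1.71  0.68  1.25  1.9 ]
10 [ 0.32  0.69 -1.23  1.71  0.68  1.25  2.25]
30 [-1.03  0.69  1.15  1.72 -0.68  1.19 -2.31]
50 [-0.08  0.46 -0.46  1.71  0.23  1.02 -2.89]
70 [-0.01  0.48 -0.57  1.71  0.29  1.04 -2.6 ]
90 [ 0.05  0.5  -0.67  1.71  0.35  1.06 -2.3 ]
110 [ 0.12  0.53 -0.79  1.71  0.42  1.09 -2.02]
130 [ 0.16  0.54 -0.86  1.71  0.46  1.1  -1.71]
150 [ 0.18  0.56 -0.91  1.71  0.48  1.12 -1.39]
170 [ 0.2   0.57 -0.94  1.71  0.5   1.13 -1.06]
```

```bash
python3 - <<'E'
from h import *
q=down(np.radians(-149))
def st(n):
    s=ctrl.get_state();print(n,round(s['time'],2),s['tcp_pos'].round(4),s['contact_force'].round(2),round(s['width'],4),round(s['gripper_force'],1))
ctrl.movep([.569,-.2375,.14],q);st("above")
ctrl.movel([.569,-.2375,.047]);st("down")
ctrl.close_gripper(60);st("closed")
ctrl.movel([.569,-.2375,.15]);ctrl.pause(.3);st("up")
import cv2
for n in("scene","top"): cv2.imwrite(f"pics/{n}1.png",ctrl.grab_frame(n))
im=cv2.imread("pics/scene1.png")
cv2.imwrite("pics/c3.png",cv2.resize(im[230:370,120:260],None,fx=4,fy=4,interpolation=cv2.INTER_CUBIC))
E
```

```text
above 1.74 [ 0.5684 -0.2395  0.1401] [ 0.15 -0.21 -0.2 ] 0.0857 0.0
down 2.51 [ 0.5695 -0.2377  0.0477] [ 0.35  0.1  -0.22] 0.0858 0.0
closed 3.11 [ 0.5693 -0.2376  0.0475] [-0.86  1.49  5.73] 0.021 58.6
up 4.24 [ 0.5687 -0.2374  0.1493] [ 0.61 -0.17 -2.14] 0.0213 58.8
```

View pics/c3.png

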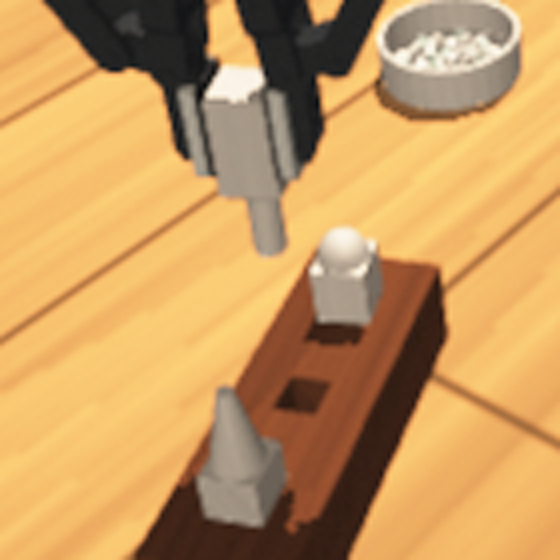

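```bash
python3 - <<'E'
from h import *
import cv2
s=ctrl.get_state();p=s['tcp_pos'];print(Ro.from_quat(s['eef_rot'][[1,2,3,0]]).as_matrix().round(4))
c=ctrl.camera_info("scene")
def pr(X):
    x=c["mtx"]@(c["R"]@X+c["t"]);x=x[:2]/x[2];return ((x-[120,230]+.5)*4-.5).round(1)
z0=p[2]-.0475+.010
for dz in(0,.03): print(dz,pr([p[0],p[1],z0+dz]))
a=np.radians(31);u=np.array([np.cos(a),np.sin(a),0])*.011;v=np.array([-np.sin(a),np.cos(a),0])*.011
for i in(-1,1):
    for j in(-1,1): print(i,j,[pr(np.array([p[0],p[1],z0])+i*u+j*v+[0,0,h]) for h in(.03,.07)])
im=cv2.imread("pics/scene1.png")
cv2.imwrite("pics/c4.png",cv2.resize(im[240:300,155:215],None,fx=10,fy=10,interpolation=cv2.INTER_CUBIC))
E
```

```text
[[-5.151e-01  8.571e-01 -5.000e-04]
 [ 8.571e-01  5.151e-01  3.000e-04]
 [ 5.000e-04 -3.000e-04 -1.000e+00]]
0 [271.1 247.7]
0.03 [258.9 180.4]
-1 -1 [array([218.1, 199.7]), array([198.9, 103.3])]
-1 1 [array([237.2, 160.2]), array([219.3,  65.8])]
1 -1 [array([281.4, 201.4]), array([264.6, 104.8])]
1 1 [array([298.4, 161.8]), array([282.7,  67.1])]
```

View pics/c4.png

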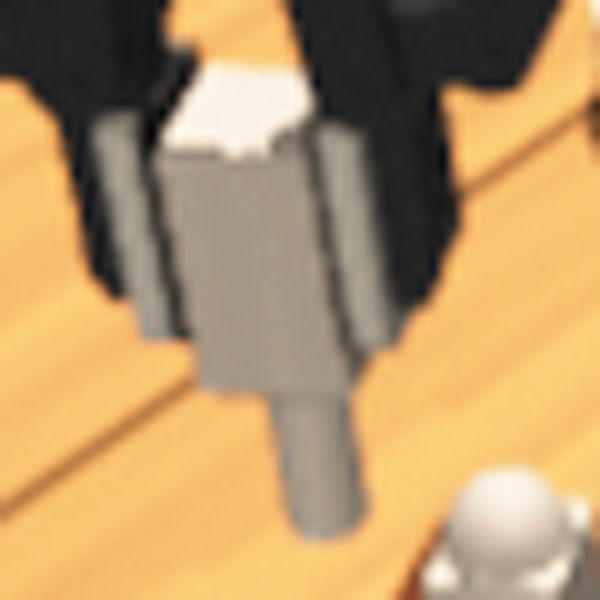

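The stake is held upright at the expected place: the scene camera shows the shank end at c4 (325,525), and I predicted (327,519). Next I move over the hole and feel down gently.

```bash
cat >> h.py <<'E'
def F(): return ctrl.get_state()['contact_force']
def st(n,F0=0):
    s=ctrl.get_state();print(n,round(s['time'],2),s['tcp_pos'].round(4),(s['contact_force']-F0).round(2),s['wrist_torque'].round(2),round(s['width'],4))
E
python3 - <<'E'
from h import *
q=down(np.radians(-149)); H=[.5325,.1878]
ctrl.movel([.569,-.2375,.2]);ctrl.movep([*H,.19],q);st("over")
ctrl.movel([*H,.138]);ctrl.pause(.4);F0=np.mean([F() for _ in range(5)],0);st("hover");np.save("F0.npy",F0);print(F0)
z=.134
while z>.1245:
    ctrl.movel([*H,z],max_speed=.02);f=F()-F0
    if f[2]>3: break
    z-=.0005
st("end z=%.4f"%z,F0)
E
```

```text
over 6.4 [0.5332 0.1861 0.1897] [ 0.53  0.03 -1.56] [ 0.02 -0.02 -0.03] 0.0212
hover 7.3 [0.5327 0.1879 0.1385] [-0.06  0.36 -1.13] [ 0.02 -0.   -0.02] 0.021
[-0.06362706  0.35553467 -1.12715119]
end z=0.1245 12.15 [0.5327 0.188  0.1251] [4.61 2.88 1.08] [ 0.75 -1.02  0.  ] 0.0212
```

The shank appears to be inside the mouth: it is 4 mm below the block top, and there is only a side force. I'll descend while relieving the side force.

```bash
python3 - <<'E'
from h import *
F0=np.load("F0.npy"); p=np.array([.5325,.1878]); z=.1245
for i in range(10):
    f=F()-F0
    if np.hypot(*f[:2])<1.2: break
    p=p+np.clip(f[:2]*1e-4,-4e-4,4e-4); ctrl.movel([*p,z],max_speed=.02)
st("relieved %s"%p.round(4),F0)
t=0
while z>.108:
    f=F()-F0
    if f[2]>14 : break
    p=p+np.clip(f[:2]*6e-5,-3e-4,3e-4) if np.hypot(*f[:2])>1.2 else p
    z-=.0007; ctrl.movel([*p,z],max_speed=.02); t+=1
    if t%4==0: st("z %.4f"%z,F0)
st("end %.4f %s"%(z,p.round(4)),F0)
E
```

```text
relieved [0.5335 0.1885] 13.15 [0.533  0.1881 0.1242] [ 0.62  0.47 -0.39] [ 0.05 -0.1   0.02] 0.0214
z 0.1217 14.15 [0.5335 0.1884 0.1216] [-0.73 -0.52 -0.82] [ 0.02 -0.02  0.04] 0.021
z 0.1189 15.15 [0.5335 0.1884 0.1188] [-0.45 -0.42 -0.45] [ 0.02 -0.01  0.01] 0.0214
z 0.1161 16.15 [0.5336 0.1884 0.116 ] [ 1.15  0.05 -0.12] [0.05 0.01 0.02] 0.0215
z 0.1133 17.15 [0.5336 0.1883 0.1133] [-0.72 -0.19 -0.11] [-0.02  0.02  0.  ] 0.0214
z 0.1105 18.15 [0.5338 0.1884 0.111 ] [-0.13 -0.22  7.48] [-0.14  0.21  0.09] 0.0214
z 0.1077 19.15 [0.5337 0.1884 0.1081] [ 0.18 -0.4   6.63] [-0.13  0.15 -0.01] 0.0211
end 0.1077 [0.5335 0.1881] 19.15 [0.5337 0.1884 0.1081] [ 0.18 -0.4   6.63] [-0.13  0.15 -0.01] 0.0211
```

```bash
python3 - <<'E'
from h import *
import cv2
F0=np.load("F0.npy"); p=np.array([.5335,.1881]); z=.1077;t=0
while z>.096:
    f=F()-F0
    if f[2]>15: break
    if np.hypot(*f[:2])>1.2: p=p+np.clip(f[:2]*6e-5,-3e-4,3e-4)
    z-=.0007 if z>.102 else .0004; ctrl.movel([*p,z],max_speed=.02); t+=1
    if t%4==0 or z<.1: st("z %.4f"%z,F0)
st("end %.4f %s"%(z,p.round(4)),F0)
cv2.imwrite("pics/s2.png",cv2.resize(ctrl.grab_frame("scene")[150:240,270:370],None,fx=6,fy=6,interpolation=cv2.INTER_CUBIC))
E
```

```text
z 0.1049 20.15 [0.5338 0.1884 0.1053] [-0.94  0.12  6.42] [-0.12  0.21  0.02] 0.0214
z 0.1021 21.15 [0.5338 0.1884 0.1026] [-0.64 -0.46  6.22] [-0.07  0.21 -0.03] 0.0212
z 0.1002 22.15 [0.5338 0.1884 0.1008] [ 0.43 -0.52  6.6 ] [-0.03  0.08  0.03] 0.0212
z 0.0998 22.4 [0.5337 0.1884 0.1004] [-0.81 -0.93  6.86] [-0.08  0.11  0.05] 0.0212
z 0.0994 22.65 [0.5337 0.1884 0.1   ] [-0.36 -0.1   6.98] [-0.07  0.08 -0.01] 0.0214
z 0.0990 22.9 [0.5337 0.1884 0.0996] [0.02 0.41 6.3 ] [-0.07  0.11 -0.01] 0.0214
z 0.0986 23.15 [0.5338 0.1884 0.0995] [-0.15 -0.65  8.89] [-0.15  0.25  0.02] 0.0213
z 0.0982 23.4 [0.5338 0.1884 0.0995] [-2.57 -1.37 12.02] [-0.3   0.5  -0.01] 0.0214
z 0.0978 23.65 [0.5338 0.1884 0.0994] [-2.7  -3.   15.52] [-0.4   0.62 -0.01] 0.0213
end 0.0978 [0.533  0.1879] 23.65 [0.5338 0.1884 0.0994] [-2.7  -3.   15.52] [-0.4   0.62 -0.01] 0.0213
```

View pics/s2.png

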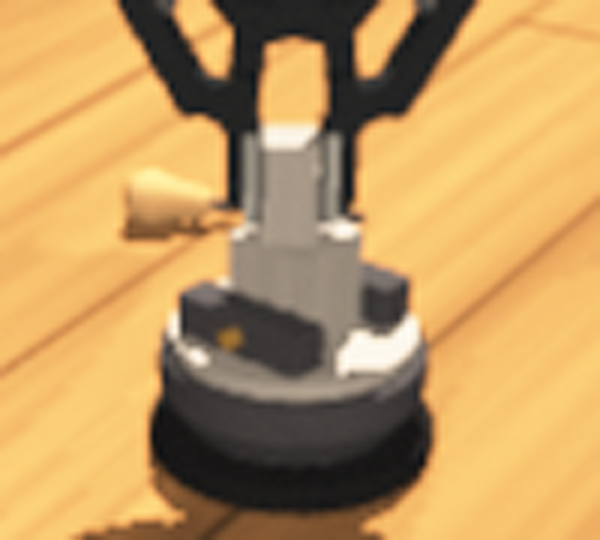

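The stake is seated: force rises at TCP z 0.0995 as predicted, and its body stands on the block at (290,240). I'll relax the force, release and retreat.

```bash
python3 - <<'E'
from h import *
import cv2
F0=np.load("F0.npy")
ctrl.movel([.5337,.1884,.0991],max_speed=.02);st("relax",F0)
ctrl.ungrasp();st("open",F0)
ctrl.movel([.5337,.1884,.22],max_speed=.08);ctrl.pause(.3);st("up",F0)
cv2.imwrite("pics/s3.png",cv2.resize(ctrl.grab_frame("scene")[150:240,270:370],None,fx=6,fy=6,interpolation=cv2.INTER_CUBIC))
E
```

```text
relax 23.95 [0.534  0.1886 0.0995] [-0.97 -1.02  8.42] [-0.15  0.21  0.02] 0.0215
open 24.59 [0.5337 0.1884 0.0991] [0.25 0.31 0.87] [-0.02  0.06 -0.02] 0.0853
up 26.55 [0.5336 0.1884 0.2199] [ 1.2  -0.16  1.11] [ 0.01 -0.01  0.03] 0.0854
```

View pics/s3.png

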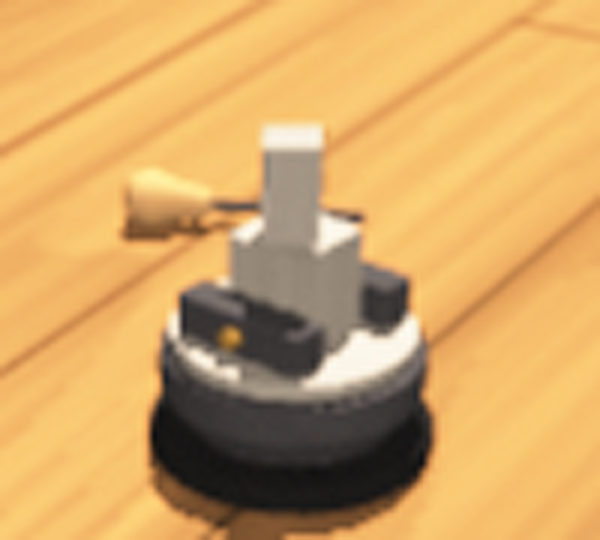

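The stake stands upright and flush on the block, from (293,125) down to (293,245), and the gripper is clear.

```bash
python3 -c "
from station import ctrl
print(ctrl.close_job())"
```

```text
the job is handed in; nothing more can be done
None
```

The flat stake is seated with its shoulder flush on the block in the vise, released and standing upright; the wrist force read about 16 N at most, and I handed the job in after about 27 s (no verdict was returned).

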